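Mount a circuit board gently in a sprung-jaw board holder

ROBOT

A 7-joint arm with a two-finger parallel gripper is mounted at the origin on the work surface. World frame = base frame: x ahead of the robot, y to its left, z up, the work surface at z = 0. Lengths are in mm, angles in degrees, forces in N, time in s.
With the tool pointing down it reaches from about 400 to 850 mm from the base axis. Payload 10.4 kg.
Tool frame: the origin (TCP) lies midway between the tips of the shut fingers; the grasp point (between the pads) lies 19 mm behind it (r.grip_depth is the distance from the TCP to the grasp point, in mm); z points along the fingers, y is the line along which they close (so a half turn about z gives the same grasp; the last joint's range is limited). The gripper opens to 85 mm and grips with 20 to 120 N. Pads are 22 mm wide; open, the fingers measure 114 mm over their backs; the gripper's body (76 mm by 85 mm) begins 54 mm behind the grasp point. The pads swing forward as they close: fully open they stand 13 mm farther back than shut.
Start: joints at [76.054, 19.034, -3.707, 83.658, 1.238, 77.344, -5.071], TCP at [136.902, -609.844, 231.338] pointing down, gripper open.
Joint ranges: [-148.97, 148.97], [-28.65, 121.19], [-84.17, 76.75], [9.2, 138.47], [-72.65, 252.65], [3.7, 117.97], [-149.18, 149.18]. Speed limits (degrees/s): [127.2, 127.2, 159.86, 159.86, 180, 180, 180].

INTERFACE

Orientations are given as [roll, pitch, yaw] about the fixed x, y, z axes, in that order (R = Rz(yaw) Ry(pitch) Rx(roll)).
In Python, from bench import status, optics, r, nets gives the robot as it stands. The module is installed in compiled form; this text tells all that it offers.
- The arm moves only by the shell command python3 -m creep 'ROWS' [FORCE]. ROWS is JSON, a list of rows, each an object of numbers: "tx", "ty", "tz": the shift along the tool's x, y, z in m; "wx", "wy", "wz": the turn, a rotation vector about the tool's x, y, z in rad; "grip": the opening in per cent of the stroke, from 0 (shut) to 100 (fully open). In form: [{"tx": .., "ty": .., "tz": .., "wx": .., "wy": .., "wz": .., "grip": ..}, ...]. A call has 1 to 5 rows; each row shifts and turns the commanded pose from where the row before left it, along the tool's axes as they then stand; what a row does not reach is not made up. A row lasts 1/8 s, in which the tool goes at most 62.5 mm and 10.7 degrees, less where a joint would pass 70% of its speed; a pose out of reach is approached as far as the arm can. A call with a gripper value outside its range is refused whole. The fingers move at their own pace and stop on an object; FORCE is the grip in N (left out, the last holds). Time passes only in rows, so rows that do not move let the fingers close. It gives the time, the measured TCP pose, the force, the opening and the grip force at its end, in the units of the state.
- status.sense(): the state, without advancing time (a new reading comes with each control period).
- optics.camera(name): name is "side" or "top"; returns a dict with "img" (420x560x3 uint8, red, green, blue), "intrinsics" (3x3 intrinsics, pixels), "R" (3x3) and "t" (3): a world point X has camera coordinates R X + t. Camera axes: x right, y down, z forward; pixel columns grow to the right and rows downward; lengths in mm; the calibration is good to about 2 mm. A picture is of the moment at which its call begins. There is no depth.
- r.close_job(): hands the job in; it is judged then, once.
Trained networks look in the newest picture that a camera, given by its name, has taken for a name from the list of things; names that differ only in an ending like _2 or _b are one class to them, and where a whole thing is asked for, a point or a joint stands for the part that bears it (a point fixed in the world has none). Each returns a list of dicts, best first, with "p" (0 to 1); they miss things now and then, are a little off and sometimes report something else, mostly with a low value. They report only what shows in the picture. A call takes as long as a camera call. They do not tell look-alikes from the thing itself.
- nets.cut_out(name, camera): "mask" (420x560 bool, what is visible of it) and "bbox" ([left, top, right, bottom] in pixels, round what is visible of it).
The state is a dict: "time": time; "joints": joint angles; "qd": joint speeds; "joint_torque": joint torques, N m; "eef_pos": TCP position; "tool_rot": TCP orientation; "ft_force": force on the tool from outside, world axes, zero at the start; "torque": the same for the moment, N m; "gripper_width": finger opening in mm; "finger_force": force on a finger pad.
Only numpy, scipy, OpenCV 4.12 (cv2) and the standard library are available. Lean on these libraries where they do the work, as an engineer would, in place of code of your own. Each camera call takes 0.05 s, during which the arm holds its last target. There are 200 camera calls.

TASK

Mount the circuit board in the blue board holder for rework: lift it with a light grip, lay it level, components up, across the ledges of the two jaws and let go, then slide the movable jaw up until the board is held against the fixed jaw and the sprung face is pressed in about half of its 10 mm travel. Be gentle with the board: never squeeze it with more than 15 N, drop it or tip it steeply, and never drive the sprung face to the end of its travel. Leave the multimeter, solder reel and flux bottle alone.

Things in the scene. Friction and masses are not known exactly. Their poses are not given: they have to be found in the camera images.
- board: green circuit board 120 mm (x) by 64 mm (y) by 2.4 mm, 0.11 to 0.2 kg, components up, on four brass spacers 12 mm tall at its corners, 49 mm clear between them in y. Origin: centre, level with the spacers' feet; board at 12 to 14.4 mm above it, components up to 37 mm, within the outline. Hold it across its long edges, at their middle. Mounts either way round. Over 15 N per finger damages it.
- holder: board holder fixed to the bench: dark rail 270 mm long (x), top 30 mm high, on two black feet, with two blue jaws. Origin: on the bench under the centre of a clamped board; x along the rail from fixed to movable jaw, z up. Each jaw has a ledge 30 mm wide (y), top 70 mm above the bench, for a board's end; the board's long side lies along x, centred on the rail, spacers hanging outside the ledges.
- fixed_jaw: fixed jaw at the -x end of the holder: blue post 18 mm (x) by 30 mm (y), top 35 mm above the ledge, with a vertical clamping face and a ledge running 24 mm from that face towards the movable jaw. Origin: middle of the face's lower edge, at ledge height, 60 mm to the -x side of the holder's origin; axes as the holder's.
- carriage_post (a point): point in the movable jaw's blue post, 95 mm above the bench, 25 mm above the ledge. The post is 18 mm (holder x) by 30 mm (holder y), its top 13 mm above this point, its sides free down to 37 mm above the bench: pinch it across its 30 mm from above, or push on its back. The relaxed sprung face lies 26 mm from this point towards the fixed jaw. Axes as the holder's.
- carriage (a joint): slide of the movable jaw, m, 0 to 0.060, growing towards the fixed jaw; starts at 0.010 to 0.020. Fixed face to relaxed sprung face = 0.150 minus this value, so a board against the fixed jaw is just touched at 0.030. Slides stiffly (10 N friction), stays where left. Its ledge runs 24 mm from the relaxed sprung face towards the fixed jaw.
- sprung_face (a joint): aluminium clamping plate (30 mm wide, 22 mm tall, 5 mm thick) on two spring pins on the movable jaw; value is how far it is pushed back, m: 0 relaxed (foremost), 0.010 at its stop. The spring presses with 1 N at 0 and 0.6 N more per mm, so 4 N at half travel. Over 12 N damages the board.
- multimeter: orange hand multimeter, 175 by 84 by 44 mm, lying on the bench, origin at its underside, long side along x; leave alone
- solder_reel: red reel of solder standing on the bench, 60 mm across, 50 mm tall, origin at its underside; leave alone
- flux_bottle: small amber flux bottle, 40 mm across, 85 mm tall, origin at its underside; leave alone
Things that resemble listed ones, but are neither listed nor needed, are in the scene too. Leave any purple look-alike of the board alone.

How it is judged (in metres and radians):
On the way:
1. the board lies level on the ledges of both jaws, let go (z of board in the frame of holder between 0.054 and 0.063 m and angle between board's own z axis and vertical below 0.08 rad and angle between the x axis of board and the x axis of holder, either way round below 0.2 rad and y of board in the frame of holder between -0.012 and 0.012 m and contact force between the fingers and board below 0.1 N), for 0.2 s.
At the end, for the whole second after the job is handed in: The board lies level (0.08 rad), components up, on both ledges, along the rail (0.2 rad), within 12 mm of its middle line and 4 mm of its clamped place, pressed on the fixed jaw by the sprung face, which is pushed back 2 to 8.5 mm; at rest, released (z of board in the frame of holder between 0.054 and 0.063 m and angle between board's own z axis and vertical below 0.08 rad and angle between the x axis of board and the x axis of holder, either way round below 0.2 rad and y of board in the frame of holder between -0.012 and 0.012 m and x of board in the frame of holder between -0.004 and 0.004 m and value of joint sprung_face between 0.002 and 0.0085 m and contact force between each of fixed_jaw, sprung_face and board above 0.8 N and linear speed of board below 0.01 m/s); the robot touches nothing.
It fails at once if the fingers squeeze or press the board with more than 15 N a finger (30 N in all) (contact force between the fingers and board above 30 N).
It fails at once if the sprung face is driven to its stop, or presses on the board with more than 12 N (value of joint sprung_face above 0.0098 m or contact force between sprung_face and board above 12 N).
It fails at once if the board is let fall (over about 8 mm: 0.4 m/s, fingers off it) or rammed on the holder (more than 30 N) ((linear speed of board above 0.4 m/s and contact force between the fingers and board below 0.1 N) or contact force between board and holder above 30 N).
It fails at once if the board is tipped by more than 0.6 rad (angle between board's own z axis and vertical above 0.6 rad).
It fails at once if the multimeter, solder reel or flux bottle is moved by more than 20 mm (distance of any of multimeter, solder_reel, flux_bottle from where it was at the start of the episode above 0.02 m).
It also fails if it takes over 54 s, if anything falls off the work surface, if the arm or the gripper's body presses on something with over 40 N, if the wrist force passes 120 N, or if a joint passes its speed limit or range.

## Working session

There is one attempt and no reset: what is moved stays moved. The work goes in short steps, Python scripts to look and compute and a shell command to move; the robot and the scene stay as the last step left them, time stands still between calls to the robot, and variables do not carry over. Pictures are saved under pics/ and viewed, at most 10 in all, crops included, and the job is handed in when it is done.

```bash
mkdir -p pics; python3 - <<'E'
from bench import status, optics, r, nets
import cv2, numpy as np
s=status.sense(); print(s['time'],s['eef_pos'],s['tool_rot'],s['gripper_width'],r.grip_depth)
for c in('top','side'):
    d=optics.camera(c); cv2.imwrite(f'pics/{c}0.png',d['img'][:,:,::-1]); print(c,d['intrinsics'].tolist(),np.round(d['R'],4).tolist(),d['t'])
    for n in('board','holder','fixed_jaw','carriage_post','sprung_face','multimeter','solder_reel','flux_bottle'):
        print(n,[(round(o['p'],2),o['bbox'],int(o['mask'].sum())) for o in nets.cut_out(n,c)])
E
```

```text
0.0 [ 136.79194059 -609.45457983  230.49310681] [-1.79916590e+02  5.06883879e-03  1.26522345e+01] 85.21159696597095 18.700000000000003
top [[386.8393331324186, 0.0, 278.15696015804144], [0.0, 386.8393331324186, 212.83756011638576], [0.0, 0.0, 1.0]] [[-0.0199, -0.9998, 0.0029], [-0.992, 0.0194, -0.1247], [0.1247, -0.0054, -0.9922]] [137.57992894 607.11766543 882.51785237]
board [(0.98, [113.5, 267.8, 165.6, 297.6], 1355), (0.88, [150.9, 165.0, 183.1, 214.7], 1253), (0.58, [210.9, 187.5, 263.8, 226.4], 1311)]
holder [(0.95, [308.0, 196.5, 424.9, 275.3], 2660), (0.49, [186.4, 270.8, 261.6, 311.6], 2766)]
fixed_jaw [(0.65, [397.9, 238.4, 425.4, 257.4], 400)]
carriage_post [(0.58, [328.0, 213.7, 360.9, 237.0], 612)]
sprung_face []
multimeter []
solder_reel [(0.59, [371.0, 136.6, 400.2, 164.8], 598)]
flux_bottle [(0.8, [306.9, 141.4, 329.9, 159.2], 274)]
side [[513.9956936534848, 0.0, 275.30883366121583], [0.0, 513.9956936534848, 204.60047590758722], [0.0, 0.0, 1.0]] [[-0.8528, -0.5219, -0.0186], [-0.2677, 0.4674, -0.8425], [0.4484, -0.7136, -0.5383]] [580.63707442 176.37400004 980.63869656]
board [(0.73, [213.0, 329.7, 281.7, 397.1], 2486), (0.66, [219.1, 232.2, 257.3, 270.8], 1092), (0.55, [135.5, 272.3, 201.9, 310.7], 1508)]
holder [(0.81, [282.5, 145.9, 392.0, 226.6], 2575)]
fixed_jaw [(0.71, [352.4, 148.0, 374.1, 188.7], 523), (0.67, [233.8, 166.3, 251.0, 204.3], 448)]
carriage_post [(0.68, [305.4, 171.0, 332.5, 215.2], 741), (0.39, [265.8, 151.3, 287.1, 175.0], 479)]
sprung_face []
multimeter [(0.69, [277.4, 259.4, 357.2, 339.6], 3425), (0.31, [231.7, 166.4, 249.1, 203.9], 500)]
solder_reel [(0.57, [269.3, 149.0, 287.9, 173.8], 482)]
flux_bottle [(0.96, [232.8, 167.1, 248.3, 204.3], 458)]
```

View pics/top0.png

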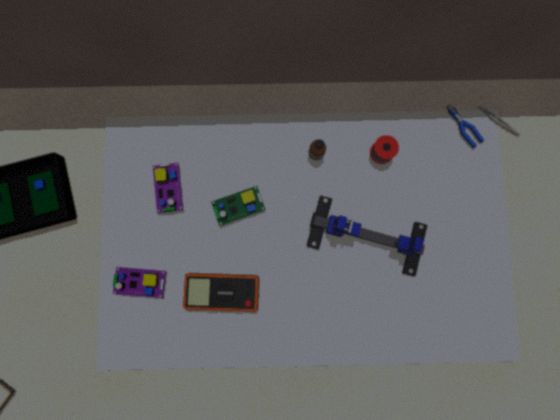

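View pics/side0.png

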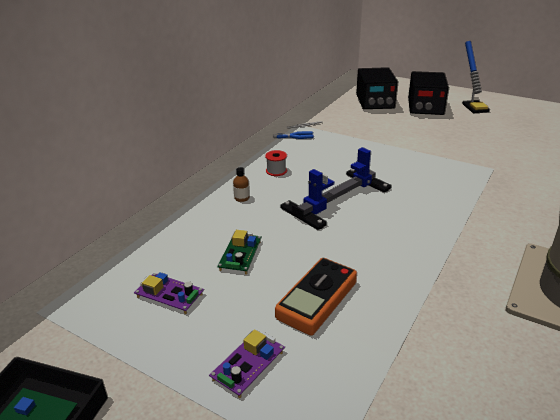

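The top view shows the boards: green at (238,206), purple look-alikes at (168,188) and (139,283), and green boards in the black tray at (43,193). I choose the green one at (238,206). The holder's fixed jaw is at (410,244), the movable jaw at (343,226), the multimeter at (221,292), the flux bottle at (317,149) and the reel at (385,149).

```bash
cat >h.py <<'E'
from bench import status, optics, r, nets
import cv2, numpy as np
np.set_printoptions(precision=1,suppress=True)
def w(d,uv,z):
    ray=d['R'].T@np.linalg.solve(d['intrinsics'],[uv[0],uv[1],1]); o=-d['R'].T@d['t']
    return o+ray*(z-o[2])/ray[2]
def px(d,X):
    p=d['intrinsics']@(d['R']@np.asarray(X,float)+d['t']); return p[:2]/p[2]
E
python3 - <<'E'
from h import *
d=optics.camera('top'); s=optics.camera('side')
def crop(i,x,y,wd,h,k): return cv2.resize(np.clip(i[y:y+h,x:x+wd,::-1].astype(float)*1.8,0,255).astype('uint8'),None,fx=k,fy=k,interpolation=cv2.INTER_CUBIC)
a=crop(d['img'],200,175,75,60,5);b=crop(d['img'],300,190,135,90,5)
c=crop(s['img'],205,220,75,60,5);e=crop(s['img'],275,140,135,90,5)
pad=lambda m:cv2.copyMakeBorder(m,0,150,0,0,cv2.BORDER_CONSTANT)
I=np.vstack([np.hstack([pad(a),b]),np.hstack([pad(c),e])]); cv2.imwrite('pics/crop.png',cv2.resize(I,None,fx=.66,fy=.66,interpolation=cv2.INTER_AREA)); print(I.shape)
for o in nets.cut_out('board','top'):
    rc=cv2.minAreaRect(np.argwhere(o['mask'])[:,::-1].astype(np.float32)); P=np.array([w(d,q,14)[:2] for q in cv2.boxPoints(rc)])
    print(o['p'],P.tolist(),P.mean(0))
for n,z in(('fixed_jaw',105),('carriage_post',108)):
    for o in nets.cut_out(n,'top'):
        rc=cv2.minAreaRect(np.argwhere(o['mask'])[:,::-1].astype(np.float32)); print(n,rc,[w(d,q,z)[:2] for q in cv2.boxPoints(rc)])
o=nets.cut_out('holder','top')[0]
# feet edges mask -> dump
hsv=cv2.cvtColor(d['img'],cv2.COLOR_RGB2HSV)
g=cv2.inRange(hsv,(45,80,20),(85,255,255)); g[:,:200]=0;g[:,275:]=0
rc=cv2.minAreaRect(np.argwhere(g)[:,::-1].astype(np.float32));P=np.array([w(d,q,14)[:2] for q in cv2.boxPoints(rc)]);print('green',P,P.mean(0),np.linalg.norm(P-np.roll(P,1,0),axis=1))
E
```

```text
(900, 1050, 3)
0.95 [[741.6635563950776, 436.6761404355856], [747.8283731055748, 368.9243004291964], [623.7936371833459, 354.51419711714016], [617.8717427388118, 421.19815502009396]] [682.8 395.3]
0.9 [[645.3222584972088, 290.2440151788603], [683.5236261203886, 176.28883345875087], [622.2252806232317, 156.13731600523067], [584.6674121829647, 269.3095457446227]] [633.9 223. ]
0.72 [[428.0806013668574, 523.6753834102659], [491.9433773344416, 520.8221231310927], [480.159731548671, 398.18388815896185], [416.453342556497, 402.08887217796587]] [454.2 461.2]
fixed_jaw ((409.6143493652344, 245.27816772460938), (25.588232040405273, 18.869861602783203), 6.709837436676025) [array([ 507.8, -128.4]), array([ 548.5, -135.6]), array([ 540.9, -190.9]), array([ 500.2, -183.4])]
carriage_post ((344.2059326171875, 226.17648315429688), (32.01470184326172, 20.615528106689453), 14.03624439239502) [array([556.,  22.]), array([599.8,   9.5]), array([581.3, -58. ]), array([537.8, -45.1])]
green [[643.2 290.4]
 [681.5 178.5]
 [622.7 158.8]
 [585.  269.9]] [633.1 224.4] [ 61.7 118.2  62.  117.3]
```

View pics/crop.png

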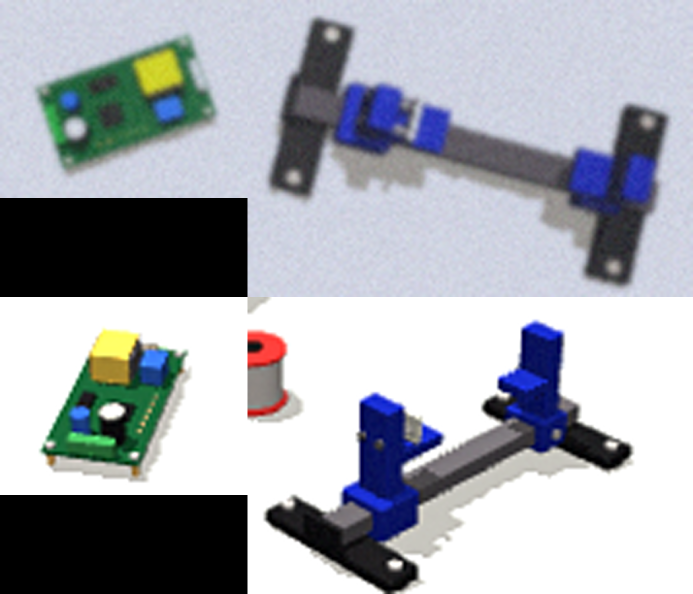

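The crop shows the whole green board with brass spacers, long side tilted. The holder's fixed post top is at about (418.5,244) in top and (364.5,152) in side. The movable post top is at about (342,223) in top and (316,172) in side.

```bash
python3 - <<'E'
from h import *
d=optics.camera('top'); s=optics.camera('side')
P=lambda c:c['intrinsics']@np.c_[c['R'],c['t']]
def tri(a,b):
    X=cv2.triangulatePoints(P(d),P(s),np.array(a,float),np.array(b,float))[:,0]; return X[:3]/X[3]
f=tri((418.5,244.2),(364.5,151.8)); m=tri((342.1,222.7),(315.8,171.8)); print('tri fixed (z105)',f,'mov (z108)',m)
f2=w(d,(418.5,244.2),105);m2=w(d,(342.1,222.7),108);print(f2,m2, w(s,(364.5,151.8),105),w(s,(315.8,171.8),108))
B=[w(d,q,8) for q in((325.5,200.3),(313.6,243.9),(421.2,227),(410.3,270.9))];B=np.array(B);print('bolts',B[:,:2])
ml,mr=(B[0]+B[1])/2,(B[2]+B[3])/2;v=ml-mr;print('feet mid',ml,mr,np.linalg.norm(v),np.degrees(np.arctan2(v[1],v[0])))
v=m2-f2;print('yaw',np.degrees(np.arctan2(v[1],v[0])),np.linalg.norm(v[:2]))
g=None
sm=nets.cut_out('board','side')
for o in sm:
    q=o['mask'];ys,xs=np.nonzero(q);print(o['p'],w(s,(xs.mean(),ys.mean()),16))
for n in('flux_bottle','solder_reel'):
  for o in nets.cut_out(n,'top')[:1]:
    ys,xs=np.nonzero(o['mask']);print(n,w(d,(xs.mean(),ys.mean()),30))
E
```

```text
tri fixed (z105) [ 526.5 -181.3   99.1] mov (z108) [576.5 -13.4 108.9]
[ 526.3 -179.1  105. ] [576.4 -13.6 108. ] [ 522.3 -170.2  105. ] [577.4 -14.7 108. ]
bolts [[ 642.4    8. ]
 [ 535.6   40.7]
 [ 571.7 -224. ]
 [ 466.  -190.7]]
feet mid [589.   24.4   8. ] [ 518.8 -207.3    8. ] 242.0796522058967 73.15679988069992
yaw 73.1493653416441 172.94465464892272
0.98 [631.8 223.1  16. ]
0.96 [680.3 398.   16. ]
0.7 [452.3 463.   16. ]
flux_bottle [767.6  26.7  30. ]
solder_reel [ 763.5 -137.5   30. ]
```

```bash
A='[{"tx":0.062,"wz":-0.1},{"tx":0.062,"wz":-0.1},{"tx":0.062,"wz":-0.1},{"tx":0.062,"wz":-0.1},{"tx":0.062,"wz":-0.1}]'; python3 -m creep '[{"tx":0.062,"wz":-0.1},{"tx":0.062,"wz":-0.1},{"tx":0.062,"wz":-0.1},{"tx":0.062,"wz":-0.1},{"tx":0.062,"wz":-0.1}]'
```

```text
$[0]: bad value
```

```bash
python3 -m creep '[{"tx":0.062,"ty":0,"tz":0,"wx":0,"wy":0,"wz":-0.1,"grip":100},{"tx":0.062,"ty":0,"tz":0,"wx":0,"wy":0,"wz":-0.1,"grip":100},{"tx":0.062,"ty":0,"tz":0,"wx":0,"wy":0,"wz":-0.1,"grip":100},{"tx":0.062,"ty":0,"tz":0,"wx":0,"wy":0,"wz":-0.1,"grip":100},{"tx":0.062,"ty":0,"tz":0,"wx":0,"wy":0,"wz":-0.1,"grip":100}]' 20
```

```text
time: 2.08
eef_pos: [418.7, -483.4, 231.3]
tool_rot: [180.0, 0.0, 41.5]
ft_force: [-0.7, -0.2, -1.0]
gripper_width: 85.6
finger_force: 0.0
```

```bash
python3 -m creep '[{"tx":0.062,"ty":0,"tz":0,"wx":0,"wy":0,"wz":-0.1,"grip":100},{"tx":0.062,"ty":0,"tz":0,"wx":0,"wy":0,"wz":-0.1,"grip":100},{"tx":0.062,"ty":0,"tz":0,"wx":0,"wy":0,"wz":-0.1,"grip":100},{"tx":0.062,"ty":0,"tz":0,"wx":0,"wy":0,"wz":-0.1,"grip":100},{"tx":0.062,"ty":0,"tz":0,"wx":0,"wy":0,"wz":-0.1,"grip":100}]' 20
python3 -m creep '[{"tx":0.062,"ty":0,"tz":0,"wx":0,"wy":0,"wz":-0.1,"grip":100},{"tx":0.062,"ty":0,"tz":0,"wx":0,"wy":0,"wz":-0.1,"grip":100},{"tx":0.062,"ty":0,"tz":0,"wx":0,"wy":0,"wz":-0.1,"grip":100},{"tx":0.062,"ty":0,"tz":0,"wx":0,"wy":0,"wz":-0.1,"grip":100},{"tx":0.062,"ty":0,"tz":0,"wx":0,"wy":0,"wz":-0.1,"grip":100}]' 20
```

```text
time: 2.7
eef_pos: [603.7, -238.5, 231.3]
tool_rot: [180.0, 0.0, 70.1]
ft_force: [0.6, -0.4, 0.1]
gripper_width: 85.4
finger_force: 0.0
time: 3.32
eef_pos: [648.7, 65.2, 231.2]
tool_rot: [180.0, 0.0, 98.8]
ft_force: [0.7, 1.1, 0.2]
gripper_width: 85.3
finger_force: 0.0
```

```bash
python3 -m creep '[{"tx":0.053,"ty":0.003,"tz":0.02,"wx":0,"wy":0,"wz":0,"grip":100},{"tx":0.053,"ty":0.003,"tz":0.02,"wx":0,"wy":0,"wz":0,"grip":100},{"tx":0.0527,"ty":0.0032,"tz":0.02,"wx":0,"wy":0,"wz":-0.083,"grip":100},{"tx":0,"ty":0,"tz":0.05,"wx":0,"wy":0,"wz":-0.083,"grip":100},{"tx":0,"ty":0,"tz":0,"wx":0,"wy":0,"wz":0,"grip":100}]' 20
python3 - <<'E'
from h import *
s=status.sense();print(s['eef_pos'],s['tool_rot'])
d=optics.camera('side');t=optics.camera('top')
I=d['img'][180:330,150:330,::-1];J=t['img'][160:260,180:300,::-1]
cv2.imwrite('pics/near.png',np.hstack([cv2.resize(I,(400,333)),cv2.resize(J,(400,333))]))
for z in(13,):
  c=np.array([633.5,223.5]);a=np.radians(108.3);L=np.array([np.cos(a),np.sin(a)]);S=np.array([L[1],-L[0]])
  for i in(60,-60):
    for j in(32,-32): p=[*(c+i*L+j*S),13];print(px(d,p),px(t,p))
E
```

```text
time: 3.95
eef_pos: [631.9, 220.5, 117.5]
tool_rot: [-179.6, 0.0, 108.1]
ft_force: [0.7, -0.2, 0.1]
gripper_width: 84.8
finger_force: 0.0
[631.9 220.5 117.5] [-179.6    0.   108.1]
[216.2 267.2] [210.6 201.1]
[246.2 271.4] [218.8 225.6]
[233.4 233.7] [256.9 185.1]
[261.  237.1] [265.4 209.4]
```

View pics/near.png

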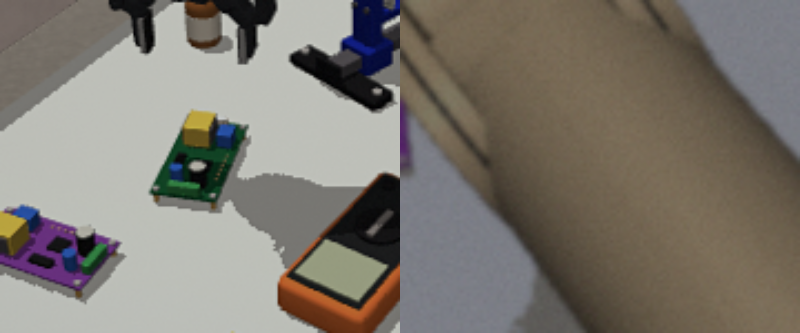

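The side crop shows the green board at about (238,250) with the open fingers above and behind it. It agrees with the projected outline to a few pixels, so I go down.

```bash
python3 -m creep '[{"tx":0.0024,"ty":0.0024,"tz":0.03,"wx":0,"wy":0,"wz":0,"grip":100},{"tx":0,"ty":0,"tz":0.03,"wx":0,"wy":0,"wz":0,"grip":100},{"tx":0,"ty":0,"tz":0.03,"wx":0,"wy":0,"wz":0,"grip":100},{"tx":0,"ty":0,"tz":0,"wx":0,"wy":0,"wz":0,"grip":100},{"tx":0,"ty":0,"tz":0,"wx":0,"wy":0,"wz":0,"grip":100}]' 20
```

```text
time: 4.68
eef_pos: [637.1, 224.7, 34.0]
tool_rot: [179.8, 0.0, 108.0]
ft_force: [-0.4, 0.9, 0.1]
gripper_width: 85.6
finger_force: 0.0
```

```bash
python3 -m creep '[{"tx":0,"ty":-0.003,"tz":0.02,"wx":0,"wy":0,"wz":0,"grip":100},{"tx":0,"ty":0,"tz":0.015,"wx":0,"wy":0,"wz":0,"grip":100},{"tx":0,"ty":0,"tz":0,"wx":0,"wy":0,"wz":0,"grip":90},{"tx":0,"ty":0,"tz":0,"wx":0,"wy":0,"wz":0,"grip":80},{"tx":0,"ty":0,"tz":0,"wx":0,"wy":0,"wz":0,"grip":78}]' 20
python3 - <<'E'
from h import *
d=optics.camera('side')
cv2.imwrite('pics/g1.png',cv2.resize(d['img'][170:310,160:330,::-1],None,fx=4,fy=4,interpolation=cv2.INTER_CUBIC))
E
```

```text
time: 5.3
eef_pos: [633.1, 223.9, -3.1]
tool_rot: [179.9, 0.0, 108.1]
ft_force: [-0.1, 1.1, 0.5]
gripper_width: 66.7
finger_force: 0.0
```

View pics/g1.png

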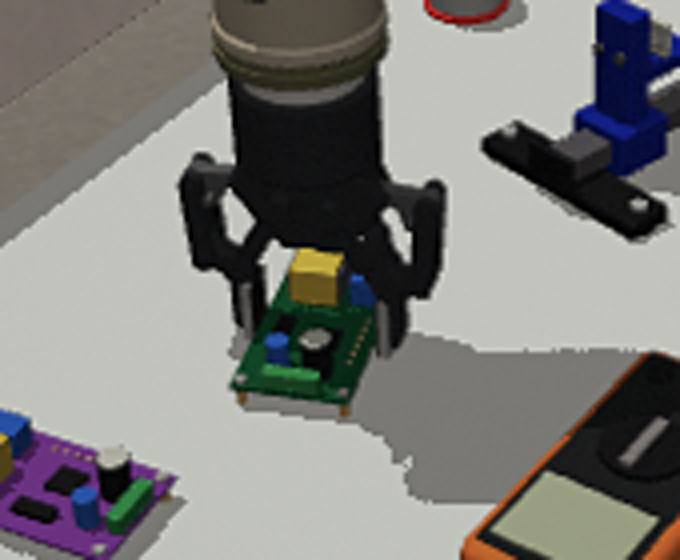

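The pads stand at both long edges of the board, near (222,247) and (257,252) in the side picture. I close in small steps.

```bash
python3 -m creep '[{"tx":0,"ty":0,"tz":0,"wx":0,"wy":0,"wz":0,"grip":76},{"tx":0,"ty":0,"tz":0,"wx":0,"wy":0,"wz":0,"grip":75.5},{"tx":0,"ty":0,"tz":0,"wx":0,"wy":0,"wz":0,"grip":75.5}]' 20
python3 -m creep '[{"tx":0,"ty":0,"tz":0,"wx":0,"wy":0,"wz":0,"grip":75},{"tx":0,"ty":0,"tz":0,"wx":0,"wy":0,"wz":0,"grip":74.5},{"tx":0,"ty":0,"tz":0,"wx":0,"wy":0,"wz":0,"grip":74.5}]' 20
```

```text
time: 5.72
eef_pos: [633.1, 223.8, -3.4]
tool_rot: [180.0, 0.0, 108.1]
ft_force: [1.7, 1.0, 1.0]
gripper_width: 64.3
finger_force: 0.8
time: 6.1
eef_pos: [633.1, 223.9, -3.3]
tool_rot: [179.9, 0.0, 108.1]
ft_force: [3.0, 1.6, 3.4]
gripper_width: 63.9
finger_force: 6.4
```

```bash
python3 -m creep '[{"tx":0,"ty":0,"tz":0,"wx":0,"wy":0,"wz":0,"grip":74.3},{"tx":0,"ty":0,"tz":-0.003,"wx":0,"wy":0,"wz":0,"grip":74.3},{"tx":0,"ty":0,"tz":-0.007,"wx":0,"wy":0,"wz":0,"grip":74.3},{"tx":0,"ty":0,"tz":-0.01,"wx":0,"wy":0,"wz":0,"grip":74.3},{"tx":0,"ty":0,"tz":-0.01,"wx":0,"wy":0,"wz":0,"grip":74.3}]' 20
python3 -m creep '[{"tx":0,"ty":0,"tz":0,"wx":0,"wy":0,"wz":0,"grip":74.3}]' 20
```

```text
time: 6.72
eef_pos: [632.6, 223.7, 27.1]
tool_rot: [-180.0, 0.0, 108.1]
ft_force: [-0.5, 0.3, -2.0]
gripper_width: 63.8
finger_force: 9.3
time: 6.85
eef_pos: [633.4, 223.9, 27.6]
tool_rot: [179.9, 0.0, 108.1]
ft_force: [1.2, -0.5, -2.9]
gripper_width: 63.7
finger_force: 9.3
```

```bash
python3 -m creep '[{"tx":0,"ty":0,"tz":-0.02,"wx":0,"wy":0,"wz":0,"grip":74.3},{"tx":0,"ty":0,"tz":-0.035,"wx":0,"wy":0,"wz":0,"grip":74.3},{"tx":0,"ty":0,"tz":-0.035,"wx":0,"wy":0,"wz":0,"grip":74.3},{"tx":0,"ty":0,"tz":-0.03,"wx":0,"wy":0,"wz":0,"grip":74.3},{"tx":-0.015,"ty":-0.0095,"tz":-0.01,"wx":0,"wy":0,"wz":0,"grip":74.3}]' 20
python3 -m creep '[{"tx":-0.03,"ty":-0.019,"tz":0,"wx":0,"wy":0,"wz":0,"grip":74.3},{"tx":-0.03,"ty":-0.019,"tz":0,"wx":0,"wy":0,"wz":0,"grip":74.3},{"tx":-0.03,"ty":-0.019,"tz":0,"wx":0,"wy":0,"wz":0,"grip":74.3},{"tx":-0.03,"ty":-0.019,"tz":0,"wx":0,"wy":0,"wz":0,"grip":74.3},{"tx":-0.03,"ty":-0.019,"tz":0,"wx":0,"wy":0,"wz":0,"grip":74.3}]' 20
python3 -m creep '[{"tx":-0.03,"ty":-0.019,"tz":0,"wx":0,"wy":0,"wz":0,"grip":74.3},{"tx":-0.03,"ty":-0.019,"tz":0,"wx":0,"wy":0,"wz":0,"grip":74.3},{"tx":-0.03,"ty":-0.019,"tz":0,"wx":0,"wy":0,"wz":0,"grip":74.3},{"tx":-0.02,"ty":-0.013,"tz":0,"wx":0,"wy":0,"wz":0,"grip":74.3},{"tx":-0.01,"ty":-0.007,"tz":0,"wx":0,"wy":0,"wz":0.04,"grip":74.3}]' 20
python3 -m creep '[{"tx":0,"ty":0,"tz":0,"wx":0,"wy":0,"wz":0.12,"grip":74.3},{"tx":0,"ty":0,"tz":0,"wx":0,"wy":0,"wz":0.15,"grip":74.3},{"tx":0,"ty":0,"tz":0,"wx":0,"wy":0,"wz":0.15,"grip":74.3},{"tx":0,"ty":0,"tz":0,"wx":0,"wy":0,"wz":0.1,"grip":74.3},{"tx":0,"ty":0,"tz":0,"wx":0,"wy":0,"wz":0.05,"grip":74.3}]' 20
python3 -m creep '[{"tx":0,"ty":0,"tz":0,"wx":0,"wy":0,"wz":0,"grip":74.3}]' 20
python3 - <<'E'
from h import *
s=status.sense();print(s['eef_pos'],s['tool_rot'])
d=optics.camera('side')
cv2.imwrite('pics/g2.png',cv2.resize(d['img'][70:240,250:450,::-1],None,fx=3.5,fy=3.5,interpolation=cv2.INTER_CUBIC))
E
```

```text
time: 7.48
eef_pos: [628.6, 208.0, 159.2]
tool_rot: [179.8, -0.1, 108.2]
ft_force: [0.6, -0.1, -1.3]
gripper_width: 63.8
finger_force: 9.4
time: 8.1
eef_pos: [583.3, 31.7, 155.6]
tool_rot: [-179.9, 0.0, 108.0]
ft_force: [0.0, -1.1, -2.0]
gripper_width: 63.2
finger_force: 9.4
time: 8.72
eef_pos: [547.3, -106.1, 155.7]
tool_rot: [-179.9, 0.0, 105.5]
ft_force: [0.3, -0.1, -1.4]
gripper_width: 63.9
finger_force: 9.4
time: 9.35
eef_pos: [548.3, -103.2, 156.0]
tool_rot: [-180.0, -0.0, 73.0]
ft_force: [0.6, 0.9, -1.8]
gripper_width: 63.5
finger_force: 9.4
time: 9.48
eef_pos: [548.4, -103.2, 156.1]
tool_rot: [-180.0, 0.0, 73.1]
ft_force: [-0.4, -0.2, -2.4]
gripper_width: 63.5
finger_force: 9.4
[ 548.4 -103.2  156.1] [-180.     0.    73.1]
```

View pics/g2.png

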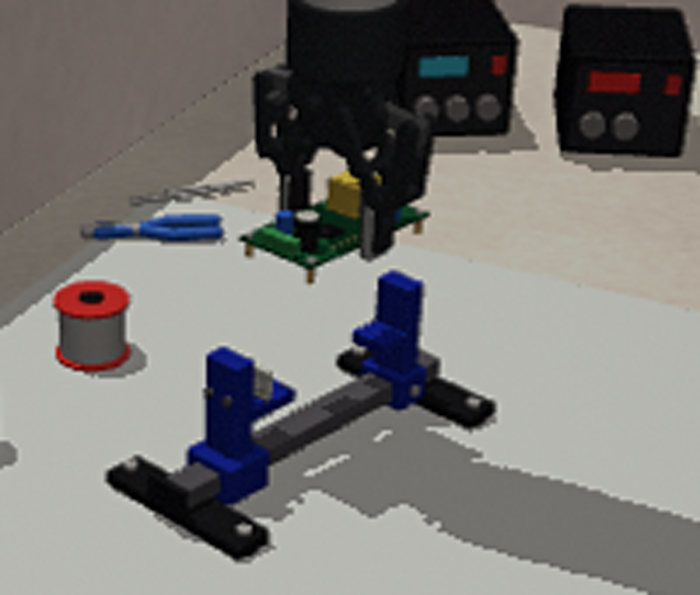

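The board hangs level: its corners are at about (319,138), (340,145) and (373,131) in the side picture, above the holder.

```bash
python3 - <<'E'
from h import *
d=optics.camera('side')
C=[w(d,p,173.5) for p in((319.1,138),(340,145.1),(372.9,130.9))]
for c in C:print(c)
u=np.array([.290,.957,0]);print('len',np.linalg.norm(C[1]-C[2]),np.linalg.norm(C[0]-C[1]),'centre',(C[0]+C[2])/2)
c=np.array([548.4,-103.2,173.5]);a=np.radians(73.1);L=np.array([np.cos(a),np.sin(a),0]);S=np.array([L[1],-L[0],0])
for i in(60,-60):
  for j in(32,-32): print(i,j,px(d,c+i*L+j*S))
# jaw model check: projected corners of post tops and ledges (holder 546.8,-112.5,yaw73.15,c=12)
o=np.array([546.8,-112.5,0]);n=np.array([.957,-.290,0])
for nm,x,z in(('fix top',-69,105),('fix ledge end',-36,70),('mov top',90-12+26,108),('mov ledge end',90-12-24,70),('sprung top',90-12,92)):
  for y in(-15,15): 
    q=px(d,o+x*u+y*-n+[0,0,z]);print(nm,y,q,(q-[250,70])*3.5)
E
```

```text
[592.2 -56.1 173.5]
[534.1 -45.9 173.5]
[ 499.1 -153.1  173.5]
len 112.76547257248231 59.07536628788416 centre [ 545.7 -104.6  173.5]
60 32 [317.3 137.8]
60 -32 [337.7 146.6]
-60 32 [351.6 123.2]
-60 -32 [372.1 131.1]
fix top -15 [359.6 148.2] [383.4 273.6]
fix top 15 [368.8 152.1] [415.9 287.2]
fix ledge end -15 [350.  164.7] [350.1 331.5]
fix ledge end 15 [359.1 168.8] [382.  345.9]
mov top -15 [311.  169.9] [213.6 349.7]
mov top 15 [320.3 174.5] [246.  365.6]
mov ledge end -15 [325.3 176.8] [263.6 373.9]
mov ledge end 15 [334.4 181.3] [295.5 389.6]
sprung top -15 [318.6 172.2] [240.2 357.7]
sprung top 15 [327.8 176.7] [272.4 373.4]
```

```bash
python3 -m creep '[{"tx":-0.0025,"ty":0.001,"tz":0.02,"wx":0,"wy":0,"wz":0,"grip":74.3},{"tx":0,"ty":0,"tz":0.03,"wx":0,"wy":0,"wz":0,"grip":74.3},{"tx":0,"ty":0,"tz":0.025,"wx":0,"wy":0,"wz":0,"grip":74.3},{"tx":0,"ty":0,"tz":0.012,"wx":0,"wy":0,"wz":0,"grip":74.3},{"tx":0,"ty":0,"tz":0.005,"wx":0,"wy":0,"wz":0,"grip":74.3}]' 20
python3 -m creep '[{"tx":0,"ty":0,"tz":0,"wx":0,"wy":0,"wz":0,"grip":74.3}]' 20
python3 - <<'E'
from h import *
d=optics.camera('side')
cv2.imwrite('pics/g3.png',cv2.resize(d['img'][120:240,270:420,::-1],None,fx=5,fy=5,interpolation=cv2.INTER_CUBIC))
E
```

```text
time: 10.2
eef_pos: [549.0, -106.2, 64.1]
tool_rot: [-180.0, -0.0, 73.2]
ft_force: [0.5, 0.0, -1.8]
gripper_width: 63.8
finger_force: 9.4
time: 10.32
eef_pos: [549.3, -106.3, 64.8]
tool_rot: [180.0, -0.0, 73.2]
ft_force: [-0.2, -0.2, -2.2]
gripper_width: 63.8
finger_force: 9.4
```

View pics/g3.png

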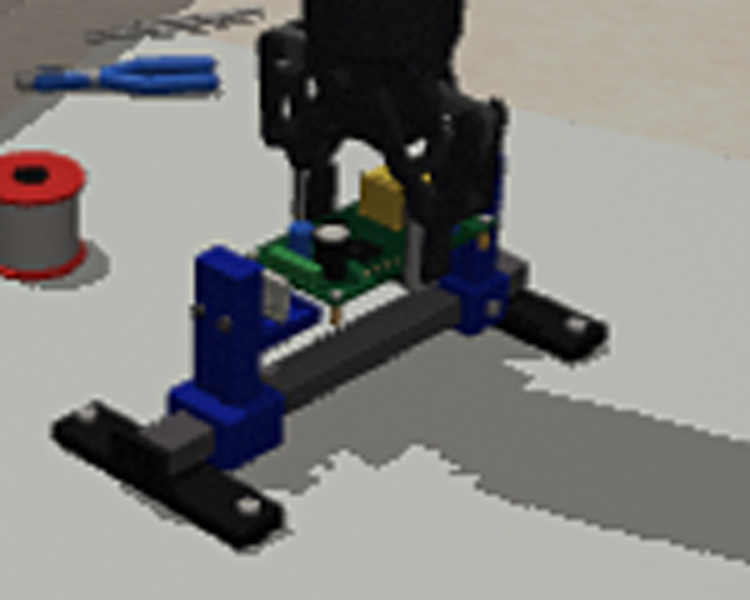

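The board sits between the jaws, just above the ledges. Its near corner spacer, at about (337,183) full-frame, hangs outside the ledge. I lower it the last bit.

```bash
python3 -m creep '[{"tx":0,"ty":0,"tz":0.004,"wx":0,"wy":0,"wz":0,"grip":74.3},{"tx":0,"ty":0,"tz":0.002,"wx":0,"wy":0,"wz":0,"grip":74.3},{"tx":0,"ty":0,"tz":0.001,"wx":0,"wy":0,"wz":0,"grip":74.3},{"tx":0,"ty":0,"tz":0,"wx":0,"wy":0,"wz":0,"grip":74.3}]' 20
python3 -m creep '[{"tx":0,"ty":0,"tz":0.001,"wx":0,"wy":0,"wz":0,"grip":74.3},{"tx":0,"ty":0,"tz":0,"wx":0,"wy":0,"wz":0,"grip":74.3}]' 20
python3 -m creep '[{"tx":0,"ty":0,"tz":0.001,"wx":0,"wy":0,"wz":0,"grip":74.3},{"tx":0,"ty":0,"tz":0,"wx":0,"wy":0,"wz":0,"grip":74.3}]' 20
```

```text
time: 10.88
eef_pos: [549.0, -106.3, 57.3]
tool_rot: [-180.0, 0.0, 73.2]
ft_force: [0.9, -0.5, -1.5]
gripper_width: 63.4
finger_force: 9.4
time: 11.12
eef_pos: [549.0, -106.3, 56.2]
tool_rot: [-180.0, 0.0, 73.2]
ft_force: [0.7, -0.7, -2.0]
gripper_width: 63.7
finger_force: 9.4
time: 11.38
eef_pos: [548.9, -106.3, 55.2]
tool_rot: [-180.0, 0.0, 73.2]
ft_force: [-0.6, -1.0, -1.6]
gripper_width: 64.1
finger_force: 9.4
```

```bash
python3 -m creep '[{"tx":0,"ty":0,"tz":0.0005,"wx":0,"wy":0,"wz":0,"grip":74.3},{"tx":0,"ty":0,"tz":0,"wx":0,"wy":0,"wz":0,"grip":74.3}]' 20
python3 -m creep '[{"tx":0,"ty":0,"tz":0.0005,"wx":0,"wy":0,"wz":0,"grip":74.3},{"tx":0,"ty":0,"tz":0,"wx":0,"wy":0,"wz":0,"grip":74.3}]' 20
```

```text
time: 11.62
eef_pos: [549.0, -106.3, 54.8]
tool_rot: [180.0, 0.0, 73.2]
ft_force: [-0.1, -0.8, -2.4]
gripper_width: 63.5
finger_force: 9.4
time: 11.88
eef_pos: [549.1, -106.3, 54.7]
tool_rot: [180.0, 0.0, 73.2]
ft_force: [-2.8, 0.7, 4.3]
gripper_width: 63.7
finger_force: 9.8
```

Contact made (ft z rose from -2.4 to +4.3 N). I release gently.

```bash
python3 -m creep '[{"tx":0,"ty":0,"tz":0,"wx":0,"wy":0,"wz":0,"grip":74.8},{"tx":0,"ty":0,"tz":0,"wx":0,"wy":0,"wz":0,"grip":75.5},{"tx":0,"ty":0,"tz":0,"wx":0,"wy":0,"wz":0,"grip":77},{"tx":0,"ty":0,"tz":0,"wx":0,"wy":0,"wz":0,"grip":85},{"tx":0,"ty":0,"tz":0,"wx":0,"wy":0,"wz":0,"grip":100}]' 20
python3 -m creep '[{"tx":0,"ty":0,"tz":0,"wx":0,"wy":0,"wz":0,"grip":100},{"tx":0,"ty":0,"tz":0,"wx":0,"wy":0,"wz":0,"grip":100},{"tx":0,"ty":0,"tz":-0.01,"wx":0,"wy":0,"wz":0,"grip":100},{"tx":0,"ty":0,"tz":-0.04,"wx":0,"wy":0,"wz":0,"grip":100},{"tx":0,"ty":0,"tz":-0.05,"wx":0,"wy":0,"wz":0,"grip":100}]' 20
python3 -m creep '[{"tx":0,"ty":0,"tz":0,"wx":0,"wy":0,"wz":0,"grip":100}]' 20
python3 - <<'E'
from h import *
d=optics.camera('side')
cv2.imwrite('pics/g4.png',cv2.resize(d['img'][120:240,270:420,::-1],None,fx=5,fy=5,interpolation=cv2.INTER_CUBIC))
E
```

```text
time: 12.5
eef_pos: [549.0, -106.3, 54.3]
tool_rot: [180.0, 0.0, 73.2]
ft_force: [-0.3, 0.2, 0.1]
gripper_width: 85.4
finger_force: 0.0
time: 13.12
eef_pos: [548.4, -106.1, 155.4]
tool_rot: [-179.9, -0.0, 73.2]
ft_force: [0.5, -0.9, 0.3]
gripper_width: 85.4
finger_force: 0.0
time: 13.25
eef_pos: [551.5, -106.4, 159.1]
tool_rot: [179.6, -0.0, 73.2]
ft_force: [-0.8, -0.5, -0.8]
gripper_width: 85.7
finger_force: 0.0
```

View pics/g4.png

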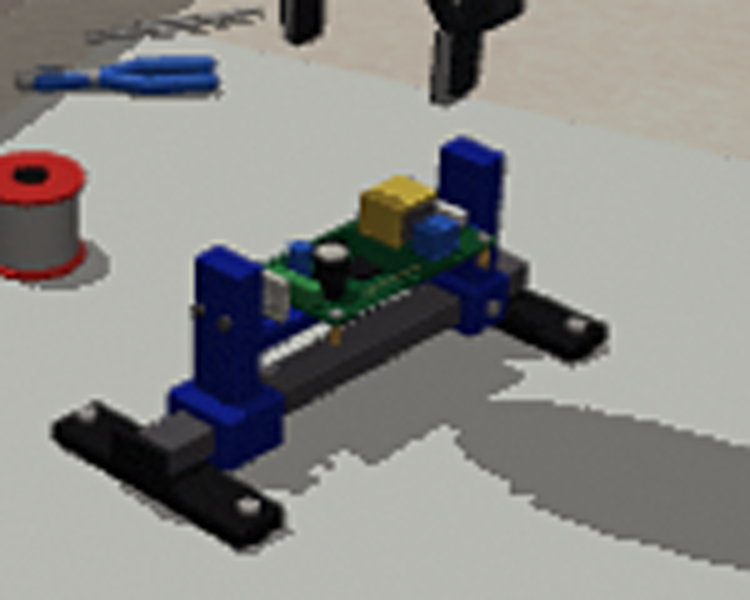

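The board lies level on both ledges, at about (345,175) full-frame. Now over to the movable post.

```bash
python3 -m creep '[{"tx":0.03,"ty":0,"tz":0,"wx":0,"wy":0,"wz":0,"grip":100},{"tx":0.045,"ty":0,"tz":0,"wx":0,"wy":0,"wz":0,"grip":100},{"tx":0.022,"ty":0,"tz":0,"wx":0,"wy":0,"wz":0,"grip":100},{"tx":0,"ty":0,"tz":0,"wx":0,"wy":0,"wz":0,"grip":100},{"tx":0,"ty":0,"tz":0,"wx":0,"wy":0,"wz":0,"grip":100}]' 50
python3 - <<'E'
from h import *
d=optics.camera('side')
cv2.imwrite('pics/g5.png',cv2.resize(d['img'][70:240,250:420,::-1],None,fx=3.5,fy=3.5,interpolation=cv2.INTER_CUBIC))
E
```

```text
time: 13.92
eef_pos: [576.6, -14.6, 153.6]
tool_rot: [-179.9, 0.1, 73.1]
ft_force: [-0.6, -1.1, -0.2]
gripper_width: 85.6
finger_force: 0.0
```

View pics/g5.png

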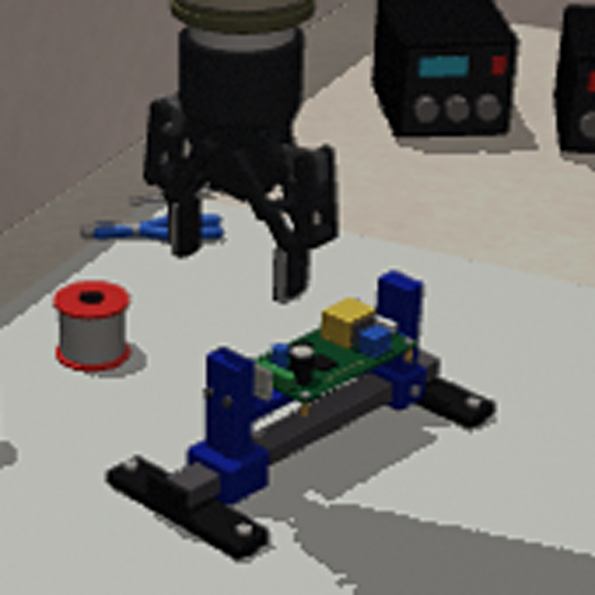

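The open fingers straddle the movable post's line, near (303,141) and (332,155) full-frame, above the post top at (316,172). I go down and pinch.

```bash
python3 -m creep '[{"tx":0.002,"ty":0,"tz":0.03,"wx":0,"wy":0,"wz":0,"grip":100},{"tx":0,"ty":0,"tz":0.03,"wx":0,"wy":0,"wz":0,"grip":100},{"tx":0,"ty":0,"tz":0.016,"wx":0,"wy":0,"wz":0,"grip":100},{"tx":0,"ty":0,"tz":0,"wx":0,"wy":0,"wz":0,"grip":80},{"tx":0,"ty":0,"tz":0,"wx":0,"wy":0,"wz":0,"grip":50}]' 50
python3 -m creep '[{"tx":0,"ty":0,"tz":0,"wx":0,"wy":0,"wz":0,"grip":40},{"tx":0,"ty":0,"tz":0,"wx":0,"wy":0,"wz":0,"grip":38},{"tx":0,"ty":0,"tz":0,"wx":0,"wy":0,"wz":0,"grip":36},{"tx":0,"ty":0,"tz":0,"wx":0,"wy":0,"wz":0,"grip":34},{"tx":0,"ty":0,"tz":0,"wx":0,"wy":0,"wz":0,"grip":33}]' 50
python3 -m creep '[{"tx":0,"ty":0,"tz":0,"wx":0,"wy":0,"wz":0,"grip":31},{"tx":0,"ty":0,"tz":0,"wx":0,"wy":0,"wz":0,"grip":31}]' 50
```

```text
time: 14.6
eef_pos: [578.4, -11.7, 79.4]
tool_rot: [179.9, -0.0, 73.1]
ft_force: [-0.3, 0.1, -0.1]
gripper_width: 51.5
finger_force: 0.0
time: 15.22
eef_pos: [578.3, -11.7, 78.8]
tool_rot: [179.9, -0.0, 73.1]
ft_force: [2.0, -0.8, 5.3]
gripper_width: 29.5
finger_force: 49.0
time: 15.48
eef_pos: [578.3, -11.6, 78.9]
tool_rot: [179.9, -0.0, 73.2]
ft_force: [1.8, -1.0, 5.1]
gripper_width: 29.4
finger_force: 49.0
```

```bash
python3 -m creep '[{"tx":-0.002,"ty":0,"tz":0,"wx":0,"wy":0,"wz":0,"grip":31},{"tx":-0.003,"ty":0,"tz":0,"wx":0,"wy":0,"wz":0,"grip":31},{"tx":-0.003,"ty":0,"tz":0,"wx":0,"wy":0,"wz":0,"grip":31},{"tx":-0.002,"ty":0,"tz":0,"wx":0,"wy":0,"wz":0,"grip":31},{"tx":-0.001,"ty":0,"tz":0,"wx":0,"wy":0,"wz":0,"grip":31}]' 50
python3 -m creep '[{"tx":-0.002,"ty":0,"tz":0,"wx":0,"wy":0,"wz":0,"grip":31},{"tx":-0.001,"ty":0,"tz":0,"wx":0,"wy":0,"wz":0,"grip":31}]' 50
python3 -m creep '[{"tx":-0.002,"ty":0,"tz":0,"wx":0,"wy":0,"wz":0,"grip":31},{"tx":-0.001,"ty":0,"tz":0,"wx":0,"wy":0,"wz":0,"grip":31}]' 50
```

```text
time: 16.1
eef_pos: [576.0, -19.0, 78.9]
tool_rot: [179.9, -0.3, 73.3]
ft_force: [8.3, 9.3, -0.0]
gripper_width: 29.1
finger_force: 49.5
time: 16.35
eef_pos: [575.2, -21.9, 78.9]
tool_rot: [179.9, -0.3, 73.3]
ft_force: [9.0, 8.7, -0.4]
gripper_width: 29.5
finger_force: 49.5
time: 16.6
eef_pos: [574.3, -24.7, 78.9]
tool_rot: [179.9, -0.3, 73.3]
ft_force: [8.6, 9.6, 0.8]
gripper_width: 29.6
finger_force: 49.5
```

```bash
python3 -m creep '[{"tx":-0.002,"ty":0,"tz":0,"wx":0,"wy":0,"wz":0,"grip":31},{"tx":0,"ty":0,"tz":0,"wx":0,"wy":0,"wz":0,"grip":31}]' 50|sed -n '2p;4p'
python3 -m creep '[{"tx":-0.001,"ty":0,"tz":0,"wx":0,"wy":0,"wz":0,"grip":31},{"tx":0,"ty":0,"tz":0,"wx":0,"wy":0,"wz":0,"grip":31}]' 50|sed -n '2p;4p'
python3 -m creep '[{"tx":-0.001,"ty":0,"tz":0,"wx":0,"wy":0,"wz":0,"grip":31},{"tx":0,"ty":0,"tz":0,"wx":0,"wy":0,"wz":0,"grip":31}]' 50|sed -n '2p;4p'
python3 -m creep '[{"tx":-0.001,"ty":0,"tz":0,"wx":0,"wy":0,"wz":0,"grip":31},{"tx":0,"ty":0,"tz":0,"wx":0,"wy":0,"wz":0,"grip":31}]' 50|sed -n '2p;4p'
python3 - <<'E'
from h import *
d=optics.camera('side')
cv2.imwrite('pics/g6.png',d['img'][:,:,::-1]); import cv2
a=d['img'].astype(int);b=cv2.imread('pics/side0.png')[:,:,::-1].astype(int)
# blue post lower block shift along the rail: phase via template match in subpixel
T=cv2.resize(b[190:218,300:330].astype('uint8'),None,fx=4,fy=4,interpolation=cv2.INTER_CUBIC)
S=cv2.resize(a[165:230,290:370].astype('uint8'),None,fx=4,fy=4,interpolation=cv2.INTER_CUBIC)
m=cv2.matchTemplate(S,T,cv2.TM_CCOEFF_NORMED);_,v,_,l=cv2.minMaxLoc(m);p=np.array(l)/4+[290-300,165-190];print('shift px',p,v)
o=np.array([546.8,-112.5,60]);u=np.array([.29,.957,0])
for q in(12,16,20,24):print(q,px(d,o+(104-q)*u)-px(d,o+104*u))
E
```

```text
eef_pos: [573.7, -26.8, 78.9]
ft_force: [6.8, 8.7, 0.1]
eef_pos: [573.4, -27.7, 78.9]
ft_force: [8.7, 8.5, 0.5]
eef_pos: [573.2, -28.6, 79.0]
ft_force: [8.6, 9.0, -0.2]
eef_pos: [572.8, -29.5, 78.9]
ft_force: [7.8, 8.4, 0.0]
shift px [ 5.5 -3.2] 0.8982942700386047
12 [ 3.6 -1.8]
16 [ 4.7 -2.4]
20 [ 5.9 -3. ]
24 [ 7.1 -3.6]
```

```bash
python3 -m creep '[{"tx":-0.001,"ty":0,"tz":0,"wx":0,"wy":0,"wz":0,"grip":31},{"tx":0,"ty":0,"tz":0,"wx":0,"wy":0,"wz":0,"grip":31}]' 50|sed -n '2p;4p'
python3 -m creep '[{"tx":-0.001,"ty":0,"tz":0,"wx":0,"wy":0,"wz":0,"grip":31},{"tx":0,"ty":0,"tz":0,"wx":0,"wy":0,"wz":0,"grip":31}]' 50|sed -n '2p;4p'
python3 -m creep '[{"tx":-0.001,"ty":0,"tz":0,"wx":0,"wy":0,"wz":0,"grip":31},{"tx":0,"ty":0,"tz":0,"wx":0,"wy":0,"wz":0,"grip":31}]' 50|sed -n '2p;4p'
python3 -m creep '[{"tx":-0.001,"ty":0,"tz":0,"wx":0,"wy":0,"wz":0,"grip":31},{"tx":0,"ty":0,"tz":0,"wx":0,"wy":0,"wz":0,"grip":31}]' 50|sed -n '2p;4p'
```

```text
eef_pos: [572.6, -30.3, 78.9]
ft_force: [7.6, 8.8, 0.8]
eef_pos: [572.4, -31.1, 78.9]
ft_force: [9.1, 9.5, -0.9]
eef_pos: [572.2, -31.9, 78.9]
ft_force: [8.7, 9.5, -0.7]
eef_pos: [571.9, -32.7, 79.0]
ft_force: [9.3, 9.7, -0.3]
```

Steps have shortened and force is rising, so the spring is being pressed (about 3.5 mm). One more millimetre, check with the last picture, then unload before releasing.

```bash
python3 -m creep '[{"tx":-0.001,"ty":0,"tz":0,"wx":0,"wy":0,"wz":0,"grip":31},{"tx":0,"ty":0,"tz":0,"wx":0,"wy":0,"wz":0,"grip":31}]' 50|sed -n '2p;4p'
python3 -m creep '[{"tx":0.001,"ty":0,"tz":0,"wx":0,"wy":0,"wz":0,"grip":31},{"tx":0.001,"ty":0,"tz":0,"wx":0,"wy":0,"wz":0,"grip":31},{"tx":0.001,"ty":0,"tz":0,"wx":0,"wy":0,"wz":0,"grip":31},{"tx":0,"ty":0,"tz":0,"wx":0,"wy":0,"wz":0,"grip":31}]' 50|sed -n '2p;4p'
```

```text
eef_pos: [571.6, -33.5, 79.0]
ft_force: [9.3, 10.5, -1.1]
eef_pos: [571.7, -33.5, 78.9]
ft_force: [5.5, 3.4, 4.5]
```

```bash
python3 -m creep '[{"tx":0.001,"ty":0,"tz":0,"wx":0,"wy":0,"wz":0,"grip":31},{"tx":0,"ty":0,"tz":0,"wx":0,"wy":0,"wz":0,"grip":45},{"tx":0,"ty":0,"tz":0,"wx":0,"wy":0,"wz":0,"grip":80},{"tx":0,"ty":0,"tz":0,"wx":0,"wy":0,"wz":0,"grip":100},{"tx":0,"ty":0,"tz":0,"wx":0,"wy":0,"wz":0,"grip":100}]' 50
python3 -m creep '[{"tx":0,"ty":0,"tz":-0.02,"wx":0,"wy":0,"wz":0,"grip":100},{"tx":0,"ty":0,"tz":-0.04,"wx":0,"wy":0,"wz":0,"grip":100},{"tx":0,"ty":0,"tz":-0.05,"wx":0,"wy":0,"wz":0,"grip":100},{"tx":0,"ty":0,"tz":-0.03,"wx":0,"wy":0,"wz":0,"grip":100},{"tx":0,"ty":0,"tz":0,"wx":0,"wy":0,"wz":0,"grip":100}]' 50
python3 - <<'E'
from h import *
d=optics.camera('side')
cv2.imwrite('pics/g7.png',cv2.resize(d['img'][135:210,300:390,::-1],None,fx=8,fy=8,interpolation=cv2.INTER_CUBIC))
E
```

```text
time: 20.02
eef_pos: [570.8, -33.6, 78.1]
tool_rot: [-180.0, 0.0, 73.2]
ft_force: [-0.1, -1.1, -0.0]
gripper_width: 85.3
finger_force: 0.0
time: 20.65
eef_pos: [572.4, -33.3, 222.4]
tool_rot: [179.7, -0.1, 73.2]
ft_force: [-0.1, 1.0, 0.1]
gripper_width: 85.6
finger_force: 0.0
```

View pics/g7.png

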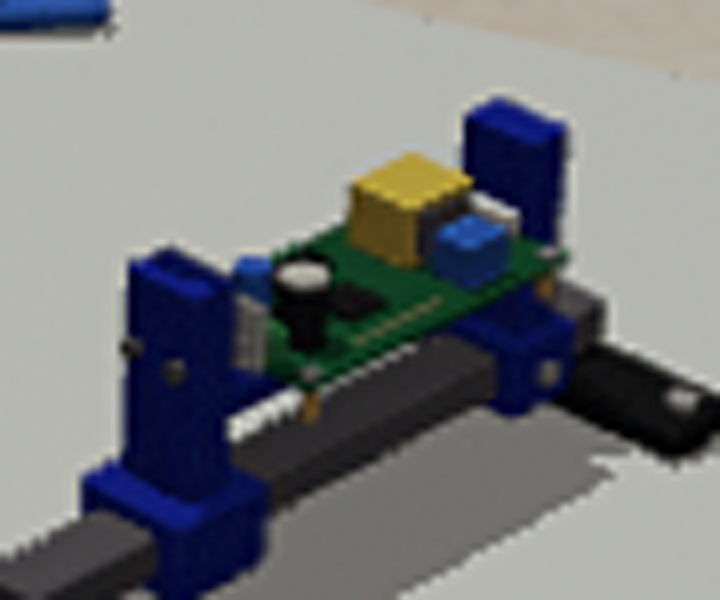

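The last picture shows the board level on both ledges, its far end at the fixed post near (369,166) and the sprung face against its near end near (331,177). Travel and force both put the sprung face about 4.5–5 mm in, so I hand in.

```bash
python3 -c "
from bench import r
print(r.close_job())"
```

```text
the job is handed in; nothing more can be done
None
```

The board is mounted level against the fixed jaw, with the sprung face pressed in an estimated 4.5–5 mm (from carriage travel and force, not read directly). The arm is clear and the job is handed in, but no verdict came back.

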